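Knock a resin specimen block out of its mould

TASK

The resin block has set and sits just below the rim of the round mould on the demoulding stand, where nothing can grip it. Press the stand's lever all the way down so that the ejector pushes the block up out of the mould, then take the block by its sides and set it down flat in the steel tray, clear of the block already lying there and with both blocks the way up they are now. Leave the other things on the desk where they are.

Things in the scene. Friction and masses are not known exactly. Their poses are not given: they have to be found in the camera images.
- stand: Demoulding stand, grey casting with a round aluminium mould, fixed to the desk. Origin on the desk top directly under the lever's pivot; z up; the mould is on its +x side (axis at x = +55 mm, y = 0), the lever points to -x. Base plate 152 mm (x from -54 to +98) by 84 mm, 12 mm high; the mould's square table, 70 x 66 mm, is 60 mm above the desk.
- mould_mouth (a point): Centre of the mould's mouth at the height of its rim, 83 mm above the desk; axes as the stand's. The mould is an upright ring 54 mm across outside, bore 33 mm, 23 mm deep to its flat floor. A 21 mm hole in that floor lets the 17 mm ejector head come up from below.
- lever (a joint): Angle of the knock-out lever: 0 = pad end up, ejector down; 0.33 = pad fully down on its stop, ejector up 18 mm. The first 2 mm bring the ejector to the block, so the block is lifted 16 mm and then stands 15 mm above the rim, still guided by the bore. The pivot (36 mm above the desk) is stiff: 4 to 5 N down on the pad moves it, and it stays where it is left.
- lever_pad (a point): Centre of the top face of the rubber-covered pad at the lever's outer end (32 mm along the lever, 22 mm wide), 120 mm from the pivot on the stand's -x side; moves with the lever. About 65 mm above the desk when up, 25 mm when fully down (underside then about 12 mm clear of the desk). Over the stroke it goes down 40 mm and shifts about 3 mm away from the mould.
- block: Resin block with a piece of bone cast in: amber cylinder 30 mm across, 22 mm high, 20 g. Its origin is the centre of its underside, z up along its axis, bone showing at the top face. It starts in the mould, resting on the floor, its top 1 mm below the rim.
- done_block: The block taken out before, same size and make, standing loose somewhere in the steel tray, bone face up. Origin at the centre of its underside, z up.
- pan: Loose, open, rectangular steel tray with a rolled rim, 140 mm (its x) by 180 mm (its y) over the rim, 25 mm high, walls and flat floor 3 mm thick (inside 130 x 170 mm), 0.4 kg. Origin at the centre of its underside on the desk; the inner floor is 3 mm above that.
- amber_bottle: Bystander: brown oil bottle with a white cap, 41 mm across, 82 mm high, standing. Origin at the centre of its underside.
- slide_stack: Bystander: banded stack of glass slides, 29 x 78 x 21 mm. Origin at the centre of its underside.
- tweezers: Bystander: steel tweezers lying flat, 12 x 120 x 8 mm. Origin at the centre of their underside.
- pipette: Bystander: grey pipette with a blue button lying flat, 118 x 208 x 25 mm over all. Origin at the centre of its underside.
Mind the look-alikes: they are no part of the job. Leave any purple look-alike of the pan alone.

How it is judged (in metres and radians):
On the way, in this order (a step that is already met when the one before it is completed fails the run):
1. the lever is pressed down and the ejector holds the block up, its top at least 10 mm above the mould's rim, without the fingers touching it (value of joint lever above 0.26 rad and z of block in the frame of mould_mouth above -0.012 m and horizontal distance between block and mould_mouth below 0.006 m and contact force between the fingers and block below 0.2 N), for 0.2 s.
2. the block is held between the fingers, clear above the mould (height (world z) of block above 0.088 m and contact force between the fingers and block above 0.3 N), for 0.1 s.
3. the block, still held, is lowered into the tray to within 15 mm of its floor (set down, not dropped) (z of block in the frame of pan below 0.018 m and horizontal distance between block and pan below 0.1 m and contact force between the fingers and block above 0.3 N), for 0.05 s.
At the end, for the whole second after the job is handed in: Both blocks stand flat on the tray's floor, bone face up (tilt under 0.15 rad), wholly inside its walls and at least 1 mm apart, at rest and released; the tray lies flat (x of block in the frame of pan between -0.052 and 0.052 m and y of block in the frame of pan between -0.072 and 0.072 m and z of each of block, done_block in the frame of pan below 0.007 m and angle between each of block, done_block's own z axis and vertical below 0.15 rad and x of done_block in the frame of pan between -0.052 and 0.052 m and y of done_block in the frame of pan between -0.072 and 0.072 m and horizontal distance between block and done_block above 0.031 m and linear speed of block below 0.01 m/s and angle between pan's own z axis and vertical below 0.05 rad); the robot touches nothing.
It fails at once if a bystander (bottle, slides, tweezers or pipette) is shifted by more than 40 mm (distance of any of amber_bottle, slide_stack, tweezers, pipette from where it was at the start of the episode above 0.04 m).
It also fails if it takes over 51 s, if anything falls off the work surface, if the arm or the gripper's body presses on something with over 40 N, if the wrist force passes 120 N, or if a joint passes its speed limit or range.

ROBOT

A 7-joint arm with a two-finger parallel gripper is mounted at the origin on a cart in front of the work surface, level with it; the furniture and walls round the work are solid. World frame = base frame: x ahead of the robot, y to its left, z up, the work surface at z = 0. Lengths are in m, angles in degrees, forces in N, time in s.
With the tool pointing down it reaches from about 0.425 to 0.875 m from the base axis. Payload 4.7 kg.
Tool frame: the origin (TCP) lies at the very end of the fingers, on their centre line; the grasp point (between the pads) lies 19 mm behind it (env.grip_point_offset is the distance from the TCP to the grasp point, in m); z points along the fingers, y is the line along which they close (so a half turn about z gives the same grasp; the last joint's range is limited). The gripper opens to 87 mm and grips with 3 to 60 N. Pads are 19 mm wide; open, the fingers measure 117 mm over their backs; the gripper's body (75 mm by 190 mm) begins 51 mm behind the grasp point.
Start: joints at [-72.302, 18.392, -4.016, 83.108, 1.295, 78.541, -3.26], TCP at [0.189, 0.622, 0.223] pointing down, gripper open.
Joint ranges: [-163.93, 163.93], [-17.29, 119.83], [-79.2, 71.16], [3.27, 140.29], [-89.18, 269.18], [5.43, 117.66], [-154.24, 154.24]. Speed limits (degrees/s): [147.25, 147.25, 180, 180, 180, 180, 180].

INTERFACE

Orientations are given as [roll, pitch, yaw] about the fixed x, y, z axes, in that order (R = Rz(yaw) Ry(pitch) Rx(roll)).
In Python, from cell import env gives the robot as it stands.
- The arm moves only by the tool jog_arm, never from a script. Its argument "motion" is a list of rows, each an object of numbers: "x", "y", "z": the shift along the tool's x, y, z in cm; "ax", "ay", "az": the turn, a rotation vector about the tool's x, y, z in degrees. In form: [{"x": .., "y": .., "z": .., "ax": .., "ay": .., "az": ..}, ...]. A call has exactly 5 rows; each row shifts and turns the commanded pose from where the row before left it, along the tool's axes as they then stand; what a row does not reach is not made up. A row lasts 1/10 s, in which the tool goes at most 50 mm and 8.59 degrees, less where a joint would pass 70% of its speed; a pose out of reach is approached as far as the arm can. A call is refused whole if a number of a shift passes 5 or a number of a turn 8.59, either way. A call with a gripper value outside its range is refused whole. "claw" is the gripper command: -1 is shut, 1 is fully open, values between are in proportion, set as the call begins (left out, the last holds). The fingers move at their own pace and stop on an object; "squeeze" is the grip in N (left out, the last holds). Time passes only in rows, so rows that do not move let the fingers close, or fill a call up. It gives the time, the measured TCP pose, the force, the opening and the grip force at its end, in the units of the state.
- env.get_obs(): the state, without advancing time (a new reading comes with each control period).
- env.read_camera(name): name is "scene" or "top"; returns the picture (400x640x3 uint8, red, green, blue); there is no depth.
- env.camera_params(name): a dict with "fx", "fy", "cx", "cy" (pixels), "extrinsics" (4x4, takes a point from world to camera coordinates). Camera axes: x right, y up, looking along -z (the intrinsics and any distortion apply to the point x, -y, -z); pixel columns grow to the right and rows downward; lengths in m; the calibration is good to about 2 mm. A picture is of the moment at which its call begins. camera_params takes no time and is no camera call.
- env.sign_off(): hands the job in; it is judged then, once.
The state is a dict: "time_s": time; "qpos": joint angles; "joint_velocities": joint speeds; "effort": joint torques, N m; "tool_pos": TCP position; "tool_rot": TCP orientation; "force": force on the tool from outside, world axes, zero at the start; "wrist_torque": the same for the moment, N m; "grip_width": finger opening in m; "grasp_force": force on a finger pad.
Only numpy, scipy, OpenCV 4.12 (cv2) and the standard library are available. Lean on these libraries where they do the work, as an engineer would, in place of code of your own. Each camera call takes 0.05 s, during which the arm holds its last target. There are 200 camera calls.

## Working session

There is one attempt and no reset: what is moved stays moved. The work goes in short steps, Python scripts to look and compute and a tool call to move; the robot and the scene stay as the last step left them, time stands still between calls to the robot, and variables do not carry over. Pictures are saved under pics/ and viewed, at most 10 in all, crops included, and the job is handed in when it is done.

Besides the shell and the picture viewer there is one more tool, called as a command line: name --argument value ..., lists and objects as JSON in quotes. jog_arm: Moves the arm, as the interface text tells. Its arguments: {"type":"object","properties":{"motion":{"type":"array"},"claw":{"type":"number"},"squeeze":{"type":"number"}},"required":["motion"]}

```bash
mkdir -p pics
python3 - <<'E'
from cell import env
import cv2
for n in("top","scene"):
    im=env.read_camera(n); cv2.imwrite(f"pics/{n}0.png",im[:,:,::-1])
    p=env.camera_params(n); print(n,p)
o=env.get_obs(); print(o)
E
```

```text
top {'fx': 360.8172158008346, 'fy': 360.8172158008346, 'cx': 319.1780928045757, 'cy': 194.97716836370898, 'extrinsics': array([[ 0.00264181, -0.99980438, -0.01960184, -0.09390348],
       [ 0.99763231,  0.00128796,  0.06876125, -0.5866983 ],
       [-0.06872255, -0.01973708,  0.99744055, -1.1086398 ],
       [ 0.        ,  0.        ,  0.        ,  1.        ]])}
scene {'fx': 426.29260506449276, 'fy': 426.29260506449276, 'cx': 316.3546468050247, 'cy': 199.2036573122967, 'extrinsics': array([[ 0.59308286, -0.8049129 ,  0.01918191, -0.43205084],
       [ 0.54246982,  0.41708543,  0.72922304, -0.34206752],
       [-0.59496152, -0.42208408,  0.68400717, -0.90607296],
       [ 0.        ,  0.        ,  0.        ,  1.        ]])}
{'time_s': 0.1, 'qpos': array([-72.30187606,  18.43569853,  -4.01496727,  83.16841074,
         1.2954225 ,  78.54036984,  -3.25990823]), 'joint_velocities': array([-0.01585477, -0.01718431,  0.03140657, -0.12400494, -0.11873558,
        0.04722842, -0.01280027]), 'effort': array([-5.65446353e-04, -4.92572773e+01, -4.06015199e-01, -3.13400602e+01,
       -6.42484473e-02,  3.94721248e-02,  9.30180408e-05]), 'tool_pos': array([0.18876214, 0.62146887, 0.22155639]), 'tool_rot': array([-1.79900774e+02,  6.03888126e-03,  1.63111128e+02]), 'force': array([-0.6548242 , -0.32253273,  0.37650825]), 'wrist_torque': array([-0.00951602,  0.08388934,  0.02411178]), 'grasp_force': 0.0, 'grip_width': 0.08689150559318085}
```

View pics/top0.png

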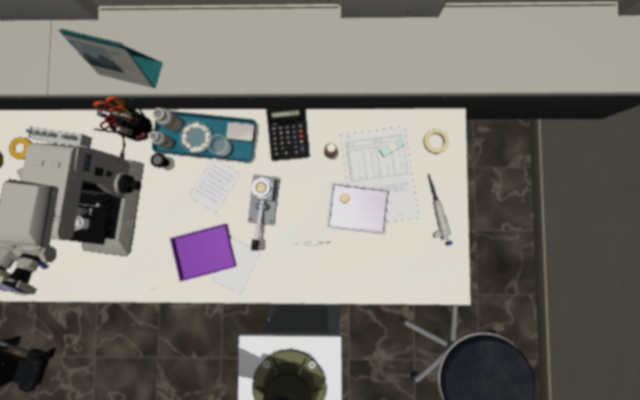

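View pics/scene0.png

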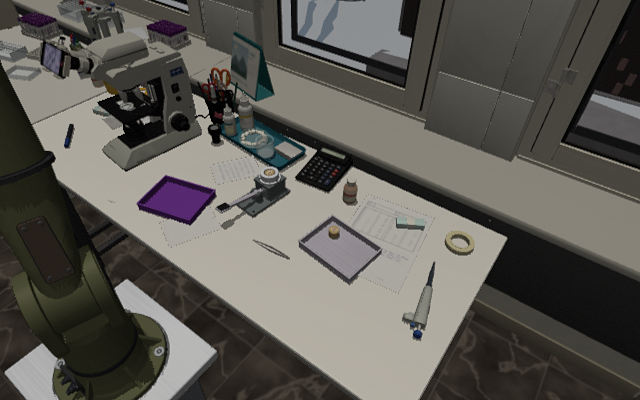

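The top view shows the stand with its mould at (262,187) and pad at (258,244). There are two tray candidates: the purple one at (203,252), which is the look-alike, and the grey steel one at (358,208) with the finished block at (345,198), which fits. The bottle is at (331,150) and the tweezers at (311,243). In the scene view the stand is at (265,190) and the steel tray at (340,247). I'll confirm with an enlarged crop.

```bash
python3 - <<'E'
import cv2,numpy as np
a=cv2.imread("pics/top0.png")[130:270,240:400]; b=cv2.imread("pics/scene0.png")[155:285,210:390]
a=cv2.resize(a,(640,560),interpolation=cv2.INTER_CUBIC); cv2.imwrite("pics/ca.png",a)
b=cv2.resize(b,(792,572),interpolation=cv2.INTER_CUBIC); cv2.imwrite("pics/cb.png",b)
E
cat > h.py <<'E'
from cell import env
import numpy as np,cv2
def cam(n):
    p=env.camera_params(n); return p,np.array(p["extrinsics"])
def ray(n,u,v):
    p,E=cam(n); d=np.array([(u-p["cx"])/p["fx"],-(v-p["cy"])/p["fy"],-1.])
    R=E[:3,:3]; return -R.T@E[:3,3],R.T@d
def onz(n,u,v,z):
    o,d=ray(n,u,v); return o+d*(z-o[2])/d[2]
def proj(n,P):
    p,E=cam(n); c=E[:3,:3]@np.array(P)+E[:3,3]; return p["cx"]-p["fx"]*c[0]/c[2],p["cy"]+p["fy"]*c[1]/c[2]
E
```

```text
(no output)
```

View pics/ca.png

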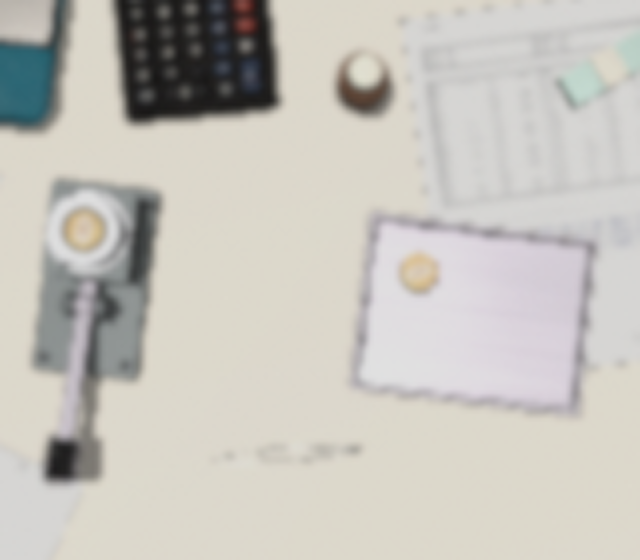

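View pics/cb.png

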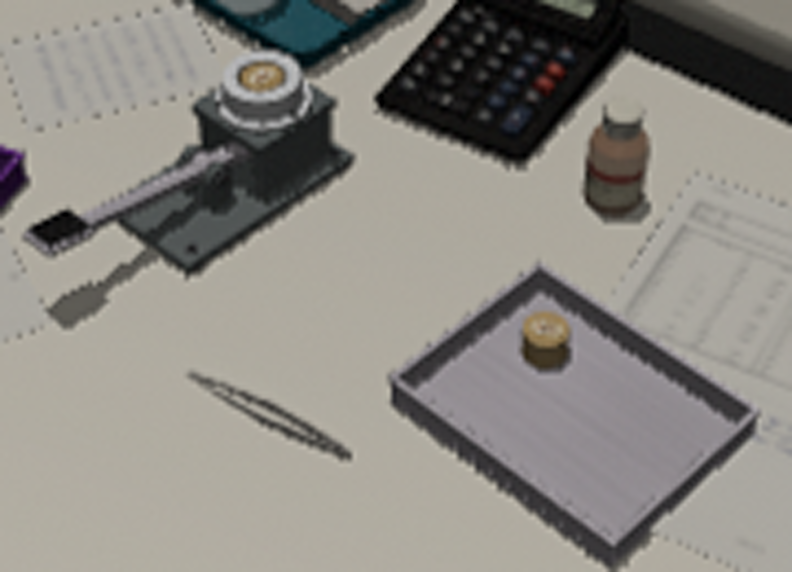

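The crops confirm the grey steel tray (corners in the top crop at about (375,214), (595,240), (578,412) and (354,385)) with the finished block at (419,272). The block in the mould is at (84,230) and the black pad at (62,460).

Run:
```python
from h import *
np.set_printoptions(precision=4,suppress=True)
A=lambda x,y:((x+.5)/4-.5+240,(y+.5)/4-.5+130)
B=lambda x,y:((x+.5)/4.4-.5+210,(y+.5)/4.4-.5+155)
im=cv2.imread("pics/top0.png"); 
for nm,a,b,z in [("block",(84,230),(264,76),.082),("pad",(62,460),(57,228),.065),("done",(419,272),(547,328),.025),("bottle",(365,72),(625,108),.082)]:
    print(nm,onz("top",*A(*a),z),onz("scene",*B(*b),z))
    o1,d1=ray("top",*A(*a));o2,d2=ray("scene",*B(*b))
    t=np.linalg.lstsq(np.c_[d1,-d2],o2-o1,rcond=None)[0]; print("  tri",(o1+d1*t[0]+o2+d2*t[1])/2)
C=[onz("top",*A(*a),.025) for a in [(375,214),(595,240),(578,412),(354,385)]]
print(np.array(C),np.mean(C,0))
D=[onz("scene",*B(*a),.025) for a in [(540,266),(757,416),(614,556),(392,382)]]
print(np.array(D),np.mean(D,0))
for a in [(57,180),(160,192),(138,380),(34,368)]: print("base",onz("top",*A(*a),.012))
for a in [(191,373),(350,457)]: print("tweez",onz("scene",*B(*a),.004))
hsv=cv2.cvtColor(im,cv2.COLOR_BGR2HSV)
m=((hsv[...,0]>8)&(hsv[...,0]<30)&(hsv[...,1]>80)&(hsv[...,2]>120)).astype(np.uint8)
n,l,s,c=cv2.connectedComponentsWithStats(m[130:270,240:400])
print(s,c+[240,130])
```

```text
block [0.6057 0.0798 0.082 ] [0.6053 0.0807 0.082 ]
  tri [0.6054 0.0801 0.0822]
pad [0.4351 0.0969 0.065 ] [0.4307 0.0991 0.065 ]
  tri [0.4335 0.0991 0.0626]
done [ 0.5783 -0.1711  0.025 ] [ 0.5774 -0.1702  0.025 ]
  tri [ 0.578  -0.1706  0.0249]
bottle [ 0.7239 -0.1284  0.082 ] [ 0.7246 -0.1272  0.082 ]
  tri [ 0.7235 -0.1282  0.0833]
[[ 0.6235 -0.137   0.025 ]
 [ 0.6034 -0.3075  0.025 ]
 [ 0.4706 -0.2931  0.025 ]
 [ 0.4908 -0.1208  0.025 ]] [ 0.5471 -0.2146  0.025 ]
[[ 0.6191 -0.1359  0.025 ]
 [ 0.5948 -0.3096  0.025 ]
 [ 0.4589 -0.2971  0.025 ]
 [ 0.4845 -0.1212  0.025 ]] [ 0.5393 -0.216   0.025 ]
base [0.6518 0.1146 0.012 ]
base [0.6422 0.0327 0.012 ]
base [0.494  0.0485 0.012 ]
base [0.5032 0.1305 0.012 ]
tweez [ 0.4295 -0.0068  0.004 ]
tweez [ 0.4376 -0.1262  0.004 ]
[[    0     0   160   140 22400]] [[319.5 199.5]]
```

```bash
cat >> h.py <<'E'
def plan(wps,p=None,yaw=None):
    "wps: (x,y,z,yaw,rows); tool taken as pointing straight down"
    o=env.get_obs(); p=np.array(o["tool_pos"] if p is None else p,float); yaw=o["tool_rot"][2] if yaw is None else yaw
    for x,y,z,w,n in wps:
        d=(np.array([x,y,z])-p)/n; dy=(w-yaw)/n
        for i in range(n):
            c,s=np.cos(np.radians(yaw)),np.sin(np.radians(yaw))
            print("{x:%.2f y:%.2f z:%.2f az:%.1f}"%(100*(c*d[0]+s*d[1]),100*(s*d[0]-c*d[1]),-100*d[2],-dy))
            yaw+=dy
        print("--"); p=np.array([x,y,z])
E
python3 -c "
from h import *
plan([(0.25,.43,.25,140,5),(.38,.22,.2,105,5),(.436,.098,.12,90,5)])"
```

```text
{x:-2.28 y:-3.31 z:-0.57 az:4.6}
{x:-2.54 y:-3.11 z:-0.57 az:4.6}
{x:-2.79 y:-2.90 z:-0.57 az:4.6}
{x:-3.01 y:-2.66 z:-0.57 az:4.6}
{x:-3.22 y:-2.41 z:-0.57 az:4.6}
--
{x:-4.69 y:-1.55 z:1.00 az:7.0}
{x:-4.84 y:-0.96 z:1.00 az:7.0}
{x:-4.93 y:-0.37 z:1.00 az:7.0}
{x:-4.93 y:0.24 z:1.00 az:7.0}
{x:-4.87 y:0.84 z:1.00 az:7.0}
--
{x:-2.65 y:0.45 z:1.60 az:3.0}
{x:-2.62 y:0.59 z:1.60 az:3.0}
{x:-2.59 y:0.72 z:1.60 az:3.0}
{x:-2.54 y:0.86 z:1.60 az:3.0}
{x:-2.50 y:0.99 z:1.60 az:3.0}
--
```

jog_arm --motion '[{"x": -2.3,"y": -3.3,"z": -0.6,"az": 4.6},{"x": -2.5,"y": -3.1,"z": -0.6,"az": 4.6},{"x": -2.8,"y": -2.9,"z": -0.6,"az": 4.6},{"x": -3.0,"y": -2.7,"z": -0.6,"az": 4.6},{"x": -3.2,"y": -2.4,"z": -0.5,"az": 4.6}]' --claw -1

```text
$.motion[0]: bad value
```

jog_arm --motion '[{"x": -4.7,"y": -1.5,"z": 0.8,"az": 7},{"x": -4.8,"y": -1.0,"z": 0.8,"az": 7},{"x": -4.9,"y": -0.4,"z": 0.8,"az": 7},{"x": -4.9,"y": 0.2,"z": 0.8,"az": 7},{"x": -4.9,"y": 0.8,"z": 0.8,"az": 7}]'

```text
$.motion[0]: bad value
```

jog_arm --motion '[{"x": -2.6,"y": 0.4,"z": 1.4,"az": 3},{"x": -2.6,"y": 0.6,"z": 1.4,"az": 3},{"x": -2.6,"y": 0.7,"z": 1.4,"az": 3},{"x": -2.5,"y": 0.8,"z": 1.4,"az": 3},{"x": -2.5,"y": 1.0,"z": 1.4,"az": 3}]'

```text
$.motion[0]: bad value
```

jog_arm --motion '[{"x": -2.3,"y": -3.3,"z": -0.6,"ax": 0,"ay": 0,"az": 4.6},{"x": -2.5,"y": -3.1,"z": -0.6,"ax": 0,"ay": 0,"az": 4.6},{"x": -2.8,"y": -2.9,"z": -0.6,"ax": 0,"ay": 0,"az": 4.6},{"x": -3.0,"y": -2.7,"z": -0.6,"ax": 0,"ay": 0,"az": 4.6},{"x": -3.2,"y": -2.4,"z": -0.5,"ax": 0,"ay": 0,"az": 4.6}]' --claw -1

```text
time_s: 0.6
tool_pos: [0.2502, 0.4289, 0.2514]
tool_rot: [-180.0, 0.0, 139.9]
force: [0.4, -0.0, 0.2]
grip_width: 0.0546
grasp_force: 0.0
```

jog_arm --motion '[{"x": -4.7,"y": -1.5,"z": 0.8,"ax": 0,"ay": 0,"az": 7},{"x": -4.8,"y": -1.0,"z": 0.8,"ax": 0,"ay": 0,"az": 7},{"x": -4.9,"y": -0.4,"z": 0.8,"ax": 0,"ay": 0,"az": 7},{"x": -4.9,"y": 0.2,"z": 0.8,"ax": 0,"ay": 0,"az": 7},{"x": -4.9,"y": 0.8,"z": 0.8,"ax": 0,"ay": 0,"az": 7}]'

```text
time_s: 1.1
tool_pos: [0.3792, 0.2194, 0.2112]
tool_rot: [180.0, -0.0, 104.8]
force: [0.8, 0.7, -0.2]
grip_width: 0.0149
grasp_force: 0.0
```

jog_arm --motion '[{"x": -2.6,"y": 0.4,"z": 1.4,"ax": 0,"ay": 0,"az": 3},{"x": -2.6,"y": 0.6,"z": 1.4,"ax": 0,"ay": 0,"az": 3},{"x": -2.6,"y": 0.7,"z": 1.4,"ax": 0,"ay": 0,"az": 3},{"x": -2.5,"y": 0.8,"z": 1.4,"ax": 0,"ay": 0,"az": 3},{"x": -2.5,"y": 1.0,"z": 1.4,"ax": 0,"ay": 0,"az": 3}]'

```text
time_s: 1.6
tool_pos: [0.4337, 0.099, 0.1409]
tool_rot: [-180.0, -0.0, 90.0]
force: [0.3, -0.2, -0.6]
grip_width: 0.0004
grasp_force: 0.0
```

Run:
```python
from h import *
a=env.read_camera("scene")[:,:,::-1]; t=env.read_camera("top")[:,:,::-1]
a=cv2.resize(a[110:240,170:330],(640,520),interpolation=cv2.INTER_CUBIC)
cv2.imwrite("pics/pad.png",a)
plan([(.433,.098,.07,90,5)])
```

```text
{x:0.04 y:-0.01 z:1.39 az:-0.1}
{x:0.04 y:-0.01 z:1.39 az:-0.1}
{x:0.04 y:-0.01 z:1.39 az:-0.1}
{x:0.04 y:-0.01 z:1.39 az:-0.1}
{x:0.04 y:-0.01 z:1.39 az:-0.1}
--
```

View pics/pad.png

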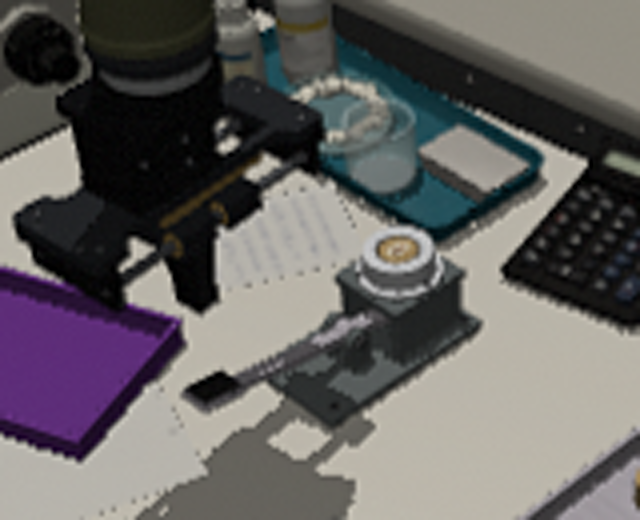

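The shut fingertips at (200,300) are directly above the black pad at (212,386). I'll press down.

jog_arm --motion '[{"x": 0,"y": 0,"z": 1.8,"ax": 0,"ay": 0,"az": 0},{"x": 0,"y": 0,"z": 1.8,"ax": 0,"ay": 0,"az": 0},{"x": 0,"y": 0,"z": 1.8,"ax": 0,"ay": 0,"az": 0},{"x": 0,"y": 0,"z": 1.2,"ax": 0,"ay": 0,"az": 0},{"x": 0,"y": 0,"z": 0.6,"ax": 0,"ay": 0,"az": 0}]'

```text
time_s: 2.2
tool_pos: [0.4329, 0.1003, 0.0686]
tool_rot: [-179.9, 0.0, 90.2]
force: [0.2, 0.5, 0.4]
grip_width: 0.0006
grasp_force: 0.0
```

jog_arm --motion '[{"x": 0,"y": 0,"z": 0.5,"ax": 0,"ay": 0,"az": 0},{"x": 0,"y": 0,"z": 0.5,"ax": 0,"ay": 0,"az": 0},{"x": 0,"y": -0.1,"z": 0.5,"ax": 0,"ay": 0,"az": 0},{"x": 0,"y": -0.1,"z": 0.5,"ax": 0,"ay": 0,"az": 0},{"x": 0,"y": 0,"z": 0.5,"ax": 0,"ay": 0,"az": 0}]'

```text
time_s: 2.7
tool_pos: [0.432, 0.1007, 0.0447]
tool_rot: [180.0, -0.1, 90.1]
force: [-2.5, 0.9, 3.9]
grip_width: 0.0008
grasp_force: 2.2
```

Contact is made and the pad is moving (about 4 N).

jog_arm --motion '[{"x": 0,"y": 0,"z": 0.4,"ax": 0,"ay": 0,"az": 0},{"x": 0,"y": -0.1,"z": 0.4,"ax": 0,"ay": 0,"az": 0},{"x": 0,"y": 0,"z": 0.4,"ax": 0,"ay": 0,"az": 0},{"x": 0,"y": 0,"z": 0.3,"ax": 0,"ay": 0,"az": 0},{"x": 0,"y": 0,"z": 0.3,"ax": 0,"ay": 0,"az": 0}]'

```text
time_s: 3.2
tool_pos: [0.4318, 0.1004, 0.0268]
tool_rot: [179.9, -0.0, 90.1]
force: [1.4, 2.6, 4.4]
grip_width: 0.0003
grasp_force: 2.1
```

jog_arm --motion '[{"x": 0,"y": 0,"z": 0.2,"ax": 0,"ay": 0,"az": 0},{"x": 0,"y": 0,"z": 0.1,"ax": 0,"ay": 0,"az": 0},{"x": 0,"y": 0,"z": 0.1,"ax": 0,"ay": 0,"az": 0},{"x": 0,"y": 0,"z": 0.1,"ax": 0,"ay": 0,"az": 0},{"x": 0,"y": 0,"z": 0,"ax": 0,"ay": 0,"az": 0}]'

```text
time_s: 3.7
tool_pos: [0.4321, 0.1006, 0.0254]
tool_rot: [180.0, -0.1, 90.1]
force: [-11.5, -0.7, 39.8]
grip_width: 0.0002
grasp_force: 20.5
```

The lever is on its stop. I'll back off and go above the mould.

jog_arm --motion '[{"x": 0,"y": 0,"z": -1,"ax": 0,"ay": 0,"az": 0},{"x": 0,"y": 0,"z": -3,"ax": 0,"ay": 0,"az": 0},{"x": 0,"y": 0,"z": -4,"ax": 0,"ay": 0,"az": 0},{"x": 0,"y": 0,"z": -4,"ax": 0,"ay": 0,"az": 0},{"x": 0,"y": 0,"z": -4,"ax": 0,"ay": 0,"az": 0}]'

```text
time_s: 4.2
tool_pos: [0.4295, 0.0985, 0.1819]
tool_rot: [-179.9, 0.1, 90.1]
force: [0.5, -0.0, -0.5]
grip_width: 0.0007
grasp_force: 0.0
```

Run:
```python
from h import *
a=env.read_camera("scene")[:,:,::-1]; t=env.read_camera("top")[:,:,::-1]
a=cv2.resize(a[150:230,200:300],(500,400),interpolation=cv2.INTER_CUBIC)
t=cv2.resize(t[165:265,230:290],(240,400),interpolation=cv2.INTER_CUBIC)
cv2.imwrite("pics/up.png",np.hstack([a,t]))
print(env.get_obs()["tool_pos"])
```

```text
[0.43336958 0.09993667 0.18588153]
```

View pics/up.png

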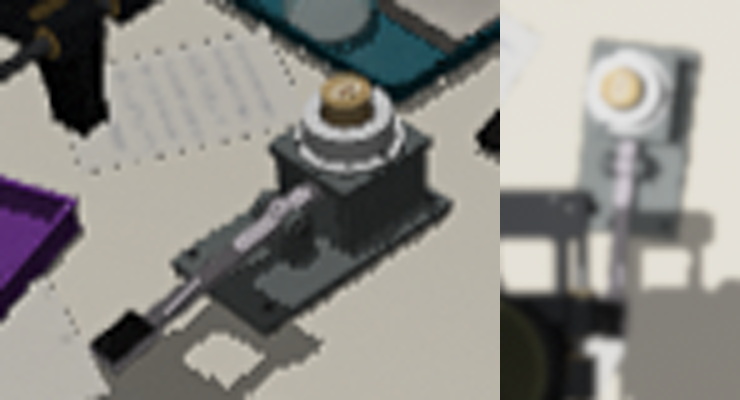

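The block now stands proud of the ring, with its top centre at (346,91) in the left crop and (622,90) in the right. The lever is down.

Run:
```python
from h import *
print(onz("scene",200+346.5/5-.5,150+91.5/5-.5,.098),onz("top",230+122.5/4-.5,165+90.5/4-.5,.098))
plan([(.606,.080,.18,90,5),(.606,.080,.110,90,5)])
```

```text
[0.60374713 0.08124573 0.098     ] [0.60422595 0.07828325 0.098     ]
{x:-0.40 y:3.45 z:0.12 az:0.0}
{x:-0.40 y:3.45 z:0.12 az:0.0}
{x:-0.40 y:3.45 z:0.12 az:0.0}
{x:-0.40 y:3.45 z:0.12 az:0.0}
{x:-0.40 y:3.45 z:0.12 az:0.0}
--
{x:0.00 y:0.00 z:1.40 az:-0.0}
{x:0.00 y:0.00 z:1.40 az:-0.0}
{x:0.00 y:0.00 z:1.40 az:-0.0}
{x:0.00 y:0.00 z:1.40 az:-0.0}
{x:0.00 y:0.00 z:1.40 az:-0.0}
--
```

jog_arm --motion '[{"x": -0.4,"y": 3.4,"z": 0,"ax": 0,"ay": 0,"az": 0},{"x": -0.4,"y": 3.4,"z": 0,"ax": 0,"ay": 0,"az": 0},{"x": -0.4,"y": 3.4,"z": 0,"ax": 0,"ay": 0,"az": 0},{"x": -0.4,"y": 3.4,"z": 0,"ax": 0,"ay": 0,"az": 0},{"x": -0.4,"y": 3.4,"z": 0,"ax": 0,"ay": 0,"az": 0}]' --claw 1

```text
time_s: 4.8
tool_pos: [0.6008, 0.079, 0.1795]
tool_rot: [-179.8, 0.1, 90.1]
force: [-0.3, -0.0, 1.4]
grip_width: 0.0323
grasp_force: 0.0
```

jog_arm --motion '[{"x": 0,"y": 0,"z": 1.5,"ax": 0,"ay": 0,"az": 0},{"x": 0,"y": 0,"z": 1.5,"ax": 0,"ay": 0,"az": 0},{"x": 0,"y": 0,"z": 1.5,"ax": 0,"ay": 0,"az": 0},{"x": 0,"y": 0,"z": 1.2,"ax": 0,"ay": 0,"az": 0},{"x": 0,"y": 0,"z": 0.6,"ax": 0,"ay": 0,"az": 0}]'

```text
time_s: 5.3
tool_pos: [0.599, 0.0806, 0.1168]
tool_rot: [-179.8, -0.0, 90.1]
force: [-0.9, 0.7, -0.1]
grip_width: 0.0725
grasp_force: 0.0
```

Run:
```python
from h import *
a=env.read_camera("scene")[:,:,::-1]
a=cv2.resize(a[120:220,210:330],(720,600),interpolation=cv2.INTER_CUBIC)
cv2.imwrite("pics/g.png",a)
o=env.get_obs();print(o["tool_pos"],o["tool_rot"],o["grip_width"])
plan([(.605,.080,.0865,90,5)])
```

```text
[0.59901171 0.08056497 0.11656188] [-1.79835188e+02  1.25732770e-02  9.01388535e+01] 0.07620099290484082
{x:-0.01 y:0.12 z:0.60 az:0.0}
{x:-0.01 y:0.12 z:0.60 az:0.0}
{x:-0.01 y:0.12 z:0.60 az:0.0}
{x:-0.01 y:0.12 z:0.60 az:0.0}
{x:-0.01 y:0.12 z:0.60 az:0.0}
--
```

View pics/g.png

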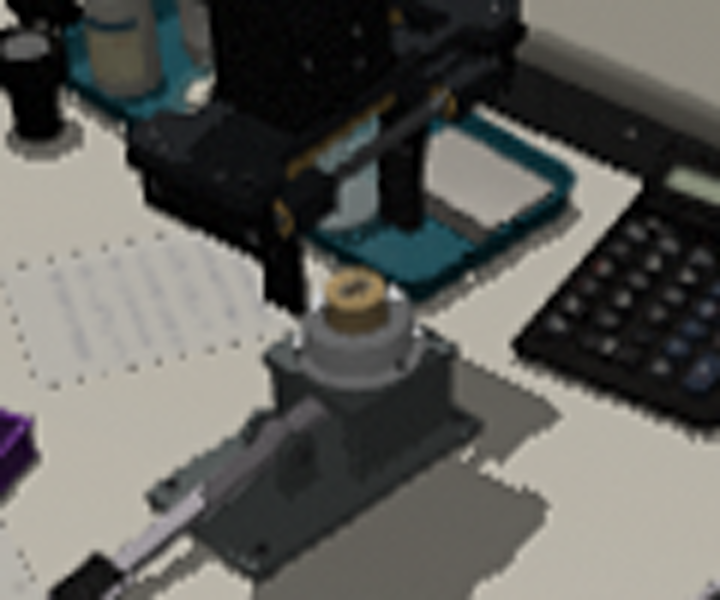

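The fingers straddle the block, with tips at (285,300) and (403,225) and the block top at (355,290). I'll descend and grip.

jog_arm --motion '[{"x": 0,"y": 0.2,"z": 0.8,"ax": 0,"ay": 0,"az": 0},{"x": 0,"y": 0.2,"z": 0.8,"ax": 0,"ay": 0,"az": 0},{"x": 0,"y": 0.2,"z": 0.7,"ax": 0,"ay": 0,"az": 0},{"x": 0,"y": 0,"z": 0.5,"ax": 0,"ay": 0,"az": 0},{"x": 0,"y": 0,"z": 0.1,"ax": 0,"ay": 0,"az": 0}]'

```text
time_s: 5.85
tool_pos: [0.6064, 0.0803, 0.0888]
tool_rot: [-179.9, 0.0, 90.1]
force: [-0.0, 0.8, -1.0]
grip_width: 0.087
grasp_force: 0.0
```

jog_arm --motion '[{"x": 0,"y": 0,"z": 0,"ax": 0,"ay": 0,"az": 0},{"x": 0,"y": 0,"z": 0,"ax": 0,"ay": 0,"az": 0},{"x": 0,"y": 0,"z": 0,"ax": 0,"ay": 0,"az": 0},{"x": 0,"y": 0,"z": 0,"ax": 0,"ay": 0,"az": 0},{"x": 0,"y": 0,"z": 0,"ax": 0,"ay": 0,"az": 0}]' --claw -0.1 --squeeze 10

```text
time_s: 6.35
tool_pos: [0.6068, 0.0805, 0.0898]
tool_rot: [180.0, -0.0, 90.1]
force: [0.7, -0.2, -0.5]
grip_width: 0.0549
grasp_force: 0.0
```

jog_arm --motion '[{"x": 0,"y": -0.1,"z": 0.3,"ax": 0,"ay": 0,"az": 0},{"x": 0,"y": 0,"z": 0,"ax": 0,"ay": 0,"az": 0},{"x": 0,"y": 0,"z": 0,"ax": 0,"ay": 0,"az": 0},{"x": 0,"y": 0,"z": 0,"ax": 0,"ay": 0,"az": 0},{"x": 0,"y": 0,"z": 0,"ax": 0,"ay": 0,"az": 0}]' --claw -1

```text
time_s: 6.85
tool_pos: [0.6058, 0.0804, 0.0866]
tool_rot: [180.0, -0.0, 90.1]
force: [-0.5, -2.0, 0.3]
grip_width: 0.0285
grasp_force: 10.0
```

jog_arm --motion '[{"x": 0,"y": 0,"z": 0,"ax": 0,"ay": 0,"az": 0},{"x": 0,"y": 0,"z": 0,"ax": 0,"ay": 0,"az": 0},{"x": 0,"y": 0,"z": 0,"ax": 0,"ay": 0,"az": 0},{"x": 0,"y": 0,"z": 0,"ax": 0,"ay": 0,"az": 0},{"x": 0,"y": 0,"z": 0,"ax": 0,"ay": 0,"az": 0}]'

```text
time_s: 7.35
tool_pos: [0.6058, 0.0804, 0.0866]
tool_rot: [180.0, -0.0, 90.1]
force: [-0.4, 0.3, -0.1]
grip_width: 0.0286
grasp_force: 10.0
```

jog_arm --motion '[{"x": 0,"y": 0,"z": -0.4,"ax": 0,"ay": 0,"az": 0},{"x": 0,"y": 0,"z": -0.8,"ax": 0,"ay": 0,"az": 0},{"x": 0,"y": 0,"z": -1.2,"ax": 0,"ay": 0,"az": 0},{"x": 0,"y": 0,"z": -1.6,"ax": 0,"ay": 0,"az": 0},{"x": 0,"y": 0,"z": -2,"ax": 0,"ay": 0,"az": 0}]'

```text
time_s: 7.85
tool_pos: [0.6057, 0.0804, 0.1481]
tool_rot: [180.0, -0.0, 90.1]
force: [0.4, 0.5, 0.2]
grip_width: 0.0286
grasp_force: 10.0
```

Run:
```python
from h import *
a=env.read_camera("scene")[:,:,::-1]
a=cv2.resize(a[100:200,210:330],(720,600),interpolation=cv2.INTER_CUBIC)
cv2.imwrite("pics/l.png",a)
o=env.get_obs();print(o["tool_pos"],o["grip_width"],o["grasp_force"])
plan([(.57,-.09,.15,85,5),(.531,-.2486,.10,85,5)])
```

```text
[0.60812968 0.08058871 0.15231606] 0.02844156903356292 9.999660104513168
{x:-3.41 y:-0.77 z:0.05 az:1.0}
{x:-3.42 y:-0.71 z:0.05 az:1.0}
{x:-3.44 y:-0.65 z:0.05 az:1.0}
{x:-3.45 y:-0.59 z:0.05 az:1.0}
{x:-3.46 y:-0.52 z:0.05 az:1.0}
--
{x:-3.23 y:-0.50 z:1.00 az:0.0}
{x:-3.23 y:-0.50 z:1.00 az:0.0}
{x:-3.23 y:-0.50 z:1.00 az:0.0}
{x:-3.23 y:-0.50 z:1.00 az:0.0}
{x:-3.23 y:-0.50 z:1.00 az:0.0}
--
```

View pics/l.png

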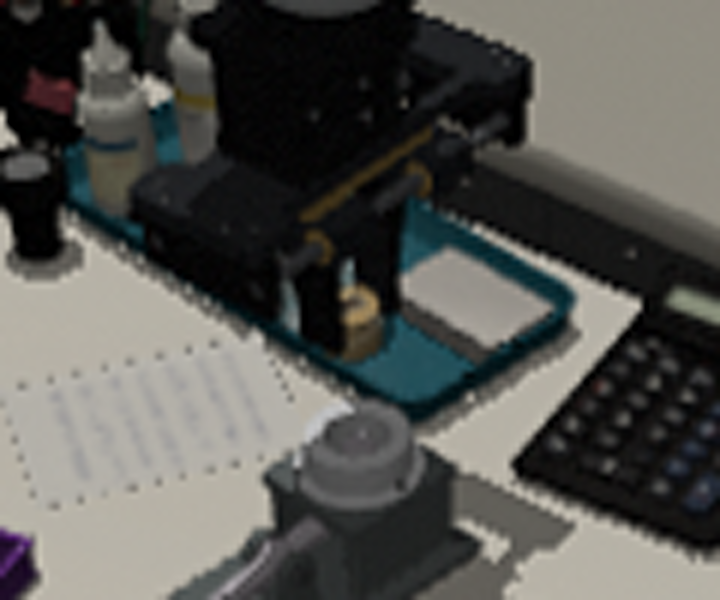

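The block is held upright at (360,322), clear of the mould. Next is the carry to the tray.

jog_arm --motion '[{"x": -3.4,"y": -0.8,"z": 0,"ax": 0,"ay": 0,"az": 1},{"x": -3.4,"y": -0.7,"z": 0,"ax": 0,"ay": 0,"az": 1},{"x": -3.4,"y": -0.7,"z": 0,"ax": 0,"ay": 0,"az": 1},{"x": -3.4,"y": -0.6,"z": 0,"ax": 0,"ay": 0,"az": 1},{"x": -3.4,"y": -0.5,"z": 0,"ax": 0,"ay": 0,"az": 1}]'

```text
time_s: 8.4
tool_pos: [0.5672, -0.0898, 0.1479]
tool_rot: [179.9, -0.0, 85.1]
force: [0.6, -0.2, -1.1]
grip_width: 0.0283
grasp_force: 10.0
```

jog_arm --motion '[{"x": -3.3,"y": -0.5,"z": 1,"ax": 0,"ay": 0,"az": 0},{"x": -3.3,"y": -0.5,"z": 1,"ax": 0,"ay": 0,"az": 0},{"x": -3.3,"y": -0.5,"z": 1,"ax": 0,"ay": 0,"az": 0},{"x": -3.2,"y": -0.5,"z": 1,"ax": 0,"ay": 0,"az": 0},{"x": -3.2,"y": -0.5,"z": 1,"ax": 0,"ay": 0,"az": 0}]'

```text
time_s: 8.9
tool_pos: [0.5286, -0.2501, 0.0975]
tool_rot: [179.9, -0.0, 85.1]
force: [0.3, 1.0, -0.5]
grip_width: 0.0284
grasp_force: 10.0
```

jog_arm --motion '[{"x": 0,"y": 0,"z": 0,"ax": 0,"ay": 0,"az": 0},{"x": 0,"y": 0,"z": 0,"ax": 0,"ay": 0,"az": 0},{"x": 0,"y": 0,"z": 0,"ax": 0,"ay": 0,"az": 0},{"x": 0,"y": 0,"z": 0,"ax": 0,"ay": 0,"az": 0},{"x": 0,"y": 0,"z": 0,"ax": 0,"ay": 0,"az": 0}]'

```text
time_s: 9.4
tool_pos: [0.5292, -0.2475, 0.097]
tool_rot: [180.0, -0.0, 85.2]
force: [0.8, -0.6, 0.4]
grip_width: 0.0287
grasp_force: 10.0
```

Run:
```python
from h import *
a=env.read_camera("scene")[:,:,::-1]
a=cv2.resize(a[150:290,280:440],(686,600),interpolation=cv2.INTER_CUBIC)
cv2.imwrite("pics/t.png",a)
plan([(.531,-.2486,.0145,85,10)])
```

```text
{x:-0.01 y:0.02 z:0.82 az:0.0}
{x:-0.01 y:0.02 z:0.82 az:0.0}
{x:-0.01 y:0.02 z:0.82 az:0.0}
{x:-0.01 y:0.02 z:0.82 az:0.0}
{x:-0.01 y:0.02 z:0.82 az:0.0}
{x:-0.01 y:0.02 z:0.82 az:0.0}
{x:-0.01 y:0.02 z:0.82 az:0.0}
{x:-0.01 y:0.02 z:0.82 az:0.0}
{x:-0.01 y:0.02 z:0.82 az:0.0}
{x:-0.01 y:0.02 z:0.82 az:0.0}
--
```

View pics/t.png

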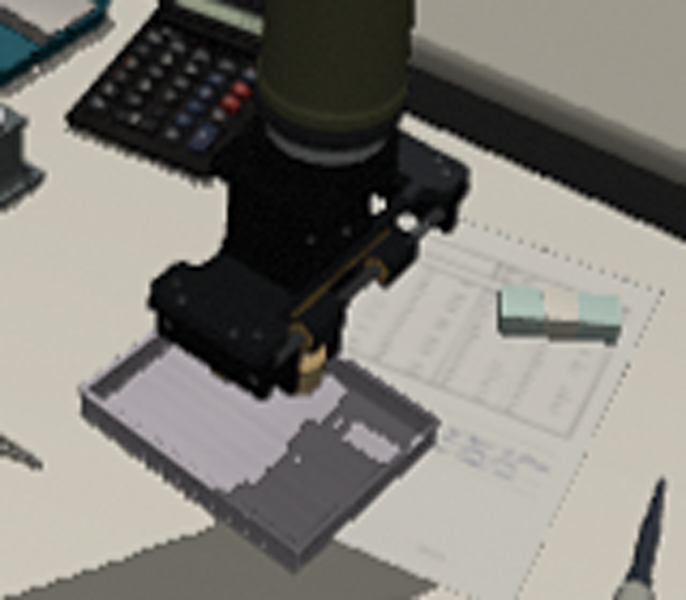

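The block, held at (312,370), hangs over the tray. I'll lower it.

jog_arm --motion '[{"x": 0,"y": 0,"z": 1.6,"ax": 0,"ay": 0,"az": 0},{"x": 0,"y": 0,"z": 1.8,"ax": 0,"ay": 0,"az": 0},{"x": 0,"y": 0,"z": 1.8,"ax": 0,"ay": 0,"az": 0},{"x": 0,"y": 0,"z": 1.5,"ax": 0,"ay": 0,"az": 0},{"x": 0,"y": 0,"z": 0.9,"ax": 0,"ay": 0,"az": 0}]'

```text
time_s: 9.95
tool_pos: [0.5273, -0.2482, 0.0184]
tool_rot: [-179.9, -0.0, 85.1]
force: [-0.3, 0.2, -1.1]
grip_width: 0.0282
grasp_force: 10.0
```

jog_arm --motion '[{"x": 0,"y": 0,"z": 0.2,"ax": 0,"ay": 0,"az": 0},{"x": 0,"y": 0,"z": 0.1,"ax": 0,"ay": 0,"az": 0},{"x": 0,"y": 0,"z": 0.1,"ax": 0,"ay": 0,"az": 0},{"x": 0,"y": 0,"z": 0,"ax": 0,"ay": 0,"az": 0},{"x": 0,"y": 0,"z": 0,"ax": 0,"ay": 0,"az": 0}]'

```text
time_s: 10.45
tool_pos: [0.5288, -0.2489, 0.0172]
tool_rot: [179.9, 0.0, 85.1]
force: [-0.6, 0.4, -1.2]
grip_width: 0.0284
grasp_force: 10.0
```

jog_arm --motion '[{"x": 0,"y": 0,"z": 0.1,"ax": 0,"ay": 0,"az": 0},{"x": 0,"y": 0,"z": 0.1,"ax": 0,"ay": 0,"az": 0},{"x": 0,"y": 0,"z": 0,"ax": 0,"ay": 0,"az": 0},{"x": 0,"y": 0,"z": 0,"ax": 0,"ay": 0,"az": 0},{"x": 0,"y": 0,"z": 0,"ax": 0,"ay": 0,"az": 0}]'

```text
time_s: 10.95
tool_pos: [0.5284, -0.2488, 0.0146]
tool_rot: [180.0, -0.0, 85.1]
force: [0.1, -0.2, -0.1]
grip_width: 0.0285
grasp_force: 10.0
```

jog_arm --motion '[{"x": 0,"y": 0,"z": 0.1,"ax": 0,"ay": 0,"az": 0},{"x": 0,"y": 0,"z": 0,"ax": 0,"ay": 0,"az": 0},{"x": 0,"y": 0,"z": 0,"ax": 0,"ay": 0,"az": 0},{"x": 0,"y": 0,"z": 0,"ax": 0,"ay": 0,"az": 0},{"x": 0,"y": 0,"z": 0,"ax": 0,"ay": 0,"az": 0}]'

```text
time_s: 11.45
tool_pos: [0.5284, -0.2487, 0.0136]
tool_rot: [180.0, -0.0, 85.1]
force: [-0.9, 0.6, -0.4]
grip_width: 0.0283
grasp_force: 10.0
```

jog_arm --motion '[{"x": 0,"y": 0,"z": 0.1,"ax": 0,"ay": 0,"az": 0},{"x": 0,"y": 0,"z": 0,"ax": 0,"ay": 0,"az": 0},{"x": 0,"y": 0,"z": 0,"ax": 0,"ay": 0,"az": 0},{"x": 0,"y": 0,"z": 0,"ax": 0,"ay": 0,"az": 0},{"x": 0,"y": 0,"z": 0,"ax": 0,"ay": 0,"az": 0}]'

```text
time_s: 11.95
tool_pos: [0.5285, -0.2488, 0.0134]
tool_rot: [180.0, -0.0, 85.1]
force: [-1.1, 0.8, 5.2]
grip_width: 0.0283
grasp_force: 10.0
```

jog_arm --motion '[{"x": 0,"y": 0,"z": 0.05,"ax": 0,"ay": 0,"az": 0},{"x": 0,"y": 0,"z": 0,"ax": 0,"ay": 0,"az": 0},{"x": 0,"y": 0,"z": 0,"ax": 0,"ay": 0,"az": 0},{"x": 0,"y": 0,"z": 0,"ax": 0,"ay": 0,"az": 0},{"x": 0,"y": 0,"z": 0,"ax": 0,"ay": 0,"az": 0}]'

```text
time_s: 12.45
tool_pos: [0.5285, -0.2488, 0.0133]
tool_rot: [180.0, -0.0, 85.1]
force: [-4.2, 1.1, 8.2]
grip_width: 0.0287
grasp_force: 10.0
```

The block is on the floor. I'll open partly and retreat.

jog_arm --motion '[{"x": 0,"y": 0,"z": 0,"ax": 0,"ay": 0,"az": 0},{"x": 0,"y": 0,"z": 0,"ax": 0,"ay": 0,"az": 0},{"x": 0,"y": 0,"z": 0,"ax": 0,"ay": 0,"az": 0},{"x": 0,"y": 0,"z": 0,"ax": 0,"ay": 0,"az": 0},{"x": 0,"y": 0,"z": 0,"ax": 0,"ay": 0,"az": 0}]' --claw 0.06

```text
time_s: 12.95
tool_pos: [0.5283, -0.2487, 0.0119]
tool_rot: [-180.0, -0.0, 85.1]
force: [0.2, -0.1, 0.8]
grip_width: 0.0453
grasp_force: 0.0
```

jog_arm --motion '[{"x": 0,"y": 0,"z": -0.5,"ax": 0,"ay": 0,"az": 0},{"x": 0,"y": 0,"z": -1.5,"ax": 0,"ay": 0,"az": 0},{"x": 0,"y": 0,"z": -2.5,"ax": 0,"ay": 0,"az": 0},{"x": 0,"y": 0,"z": -4,"ax": 0,"ay": 0,"az": 0},{"x": 0,"y": 0,"z": -4,"ax": 0,"ay": 0,"az": 0}]'

```text
time_s: 13.45
tool_pos: [0.528, -0.249, 0.1393]
tool_rot: [180.0, 0.0, 85.1]
force: [0.8, 0.4, -1.2]
grip_width: 0.0464
grasp_force: 0.0
```

jog_arm --motion '[{"x": 4,"y": 0,"z": -2,"ax": 0,"ay": 0,"az": 0},{"x": 4,"y": 0,"z": -2,"ax": 0,"ay": 0,"az": 0},{"x": 4,"y": 0,"z": 0,"ax": 0,"ay": 0,"az": 0},{"x": 3,"y": 0,"z": 0,"ax": 0,"ay": 0,"az": 0},{"x": 3,"y": 0,"z": 0,"ax": 0,"ay": 0,"az": 0}]'

```text
time_s: 13.95
tool_pos: [0.544, -0.068, 0.1789]
tool_rot: [179.9, -0.0, 85.1]
force: [-0.5, 0.6, 0.1]
grip_width: 0.0461
grasp_force: 0.0
```

Run:
```python
from h import *
a=env.read_camera("scene")[:,:,::-1]
t=env.read_camera("top")[:,:,::-1]
a=cv2.resize(a[200:300,290:390],(400,400),interpolation=cv2.INTER_CUBIC)
t=cv2.resize(t[165:265,310:400],(360,400),interpolation=cv2.INTER_CUBIC)
cv2.imwrite("pics/e.png",np.hstack([a,t]))
```

```text
(no output)
```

View pics/e.png

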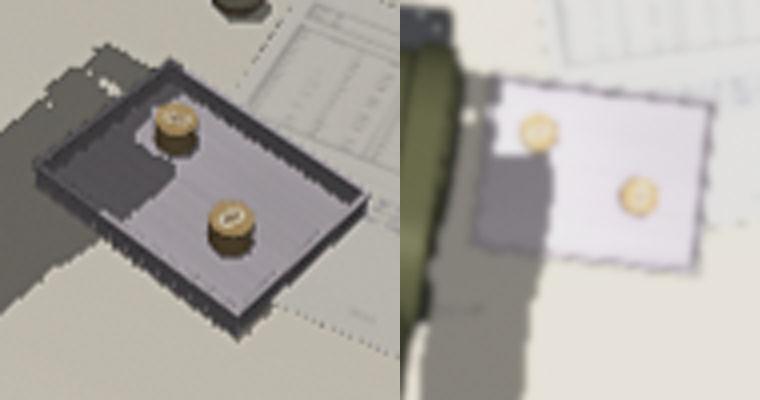

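Both blocks stand upright in the tray, at (176,125) and (232,225), well apart and clear of the walls.

```bash
python3 -c "
from cell import env
print(env.sign_off())"
```

```text
the job is handed in; nothing more can be done
None
```

The job is handed in at about 14 s of the 51 s allowed: the lever was pressed down to its stop, and the block was lifted out and set down upright in the steel tray, well clear of the other block; no verdict was returned.

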